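# Brake lever check on the microscope carriage

## Task

Check the brake of the microscope carriage: with the outside of the fingers, press the longer of the two hand levers on its push bar in towards the bar until it comes to its stop, which should be short of the bar, and keep it pressed there for two seconds without forcing it. Then let the lever come all the way back out and take the hand clear. Do not pinch the lever or grip the bar, leave the shorter lever alone, and do not disturb the dish, jar, brush and slide tray.

Things in the scene. Friction and masses are not known exactly. Their poses are not given: they have to be found in the camera images.
- carriage: white microscope carriage, fixed on the bench: a wheeled deck 250 x 430 mm, its top 60 mm above the bench. Origin on the bench under the middle of the push bar; z up, y along the push bar, x from the levers towards the bar and on over the deck (the pressing direction; it points roughly away from the robot, within 0.3 rad). The deck reaches from x = -30 to +220 mm; the tallest thing on it stands 110 mm above the bench
- push_bar: steel push bar of the carriage, 26 mm thick, 400 mm long with black 33 mm thick collars at its ends, its axis 150 mm above the bench, on two posts at y = -190 and +190 mm; origin and axes as the carriage. Not to be gripped.
- brake (a joint): the longer hand lever, the brake: rad, 0 = fully out (rest), grows as it is pressed in, stops firmly at 0.32, where its end is still about 25 mm short of the bar. Its pivot is vertical, 55 mm in front of the bar's axis; the lever springs back by itself: about 2.5 N at its end to start it, 6 to 8 N at the stop
- brake_pivot (a point): on the long lever's pivot, at mid-height of its black blade (130 mm long from here, 22 mm tall, 11 mm thick, 150 mm above the bench); y along the blade to its free end, -x out of the face to be pressed, z up; turns with the lever. At rest the blade slants 0.25 rad outwards from the bar's direction, at the stop 0.07 rad inwards. Its inner face (to the bar) must not be touched
- brake_press (a point): point on the outer face of the long lever, at mid-height, 25 mm from its free end and 105 mm from the pivot: a good place to press. It moves with the lever, about 34 mm from rest to stop. Axes as at the pivot. The outer half of the blade is brake_c0, the inner half brake_c1
- release (a joint): the shorter hand lever (75 mm long black blade, otherwise alike), the column release: rad, 0 = fully out, 0.32 = stop. To be left alone. The two levers sit one behind the other along the bar, pivots 170 mm apart, both with free ends to the carriage's +y; which of the two places holds the long one varies
- release_press (a point): point on the outer face of the short lever, mid-height, 50 mm from its pivot
- dish: closed clear dish, 90 mm across, 16 mm high, lying on the stage plate of the deck; origin at the centre of its underside
- jar: small jar with black cap, 54 mm across, 75 mm high, standing on the bench in front of the carriage's left end; origin at the centre of its underside
- paint_brush: brush 170 mm long lying on the bench below and in front of the levers; origin under its middle
- slide_tray: white slide tray 100 x 70 x 25 mm on the bench by the carriage's right end; origin at the centre of its underside

How it is judged:
By the outcome, as a careful person would: the job done as asked, in the order asked, and still so for the second after the job is handed in, with the robot touching nothing.
It also fails if it takes over 45 s, if anything falls off the work surface, if the arm or the gripper's body presses on something with over 40 N, if the wrist force passes 120 N, or if a joint passes its speed limit or range.

## Robot

A 6-joint arm with a two-finger parallel gripper is mounted at the origin on the work surface. World frame = base frame: x ahead of the robot, y to its left, z up, the work surface at z = 0. Lengths are in mm, angles in rad, forces in N, time in s.
With the tool pointing down it reaches from about 350 to 775 mm from the base axis. Payload 7.3 kg.
Tool frame: the origin (TCP) lies between the finger pads; the fingertips stand bot.tips_ahead ahead of it and the grasp point (between the pads) lies 6 mm ahead of it (bot.tips_ahead is the distance from the TCP to the fingertips, in mm); z points along the fingers, y is the line along which they close (so a half turn about z gives the same grasp; the last joint's range is limited). The gripper opens to 92 mm and grips with 3 to 60 N. Pads are 19 mm wide; open, the fingers measure 130 mm over their backs; the gripper's body (75 mm by 190 mm) begins 47 mm behind the grasp point.
Start: joints at [1.155, 0.342, 1.524, -0, 1.275, -0.146], TCP at [139.917, 506.032, 222.141] pointing down, gripper open.
Joint ranges: [-2.53, 2.53], [-0.77, 2.02], [0.04, 2.7], [-1, 4.14], [0.28, 2.66], [-3.11, 3.11]. Speed limits (rad/s): [2.57, 2.57, 3.14, 3.14, 3.14, 3.14].

## Interface

Orientations are given as [roll, pitch, yaw] about the fixed x, y, z axes, in that order (R = Rz(yaw) Ry(pitch) Rx(roll)).
In Python, from plant import bot gives the robot as it stands. The module is installed in compiled form; this text tells all that it offers.
- The arm moves only by the tool step_arm, never from a script. Its argument "targets" is one flat list of numbers, 7 for each row, row after row: the opening, from 0 (shut) to 1 (fully open), then the shift along the tool's x, y, z each as a share of 100 mm, from -1 to 1, then the turn, a rotation vector about the tool's x, y, z each as a share of pi/4 rad, from -1 to 1. A call has 1 to 20 rows; each row is the pose to reach, as a shift and turn from the pose commanded when the call began, along the tool's axes at that moment; what a row does not reach only later rows make up. A row lasts 1/8 s, in which the tool goes at most 62.5 mm and 10.7 degrees, less where a joint would pass 70% of its speed; a pose out of reach is approached as far as the arm can. A call with a number of a shift or a turn outside -1 to 1 is refused whole. A call with a gripper value outside its range is refused whole. The fingers move at their own pace and stop on an object; the grip force is fixed at half the most. Time passes only in rows, so rows that repeat a pose let the fingers close. It gives the time, the measured TCP pose, the force, the opening and the grip force at its end, in the units of the state.
- bot.get_obs(): the state, without advancing time (a new reading comes with each control period).
- bot.capture(name): name is "scene" or "top"; returns (picture, depth): 384x512x3 uint8, blue, green, red; 384x512 float32, mm along the optical axis (not along the pixel's ray), 0 where there is no reading.
- bot.camera_info(name): a dict with "fx", "fy", "cx", "cy" (pixels), "camera_from_world" (4x4, takes a point from world to camera coordinates). Camera axes: x right, y down, z forward; pixel columns grow to the right and rows downward; lengths in mm; the calibration is good to about 2 mm. A picture is of the moment at which its call begins. camera_info takes no time and is no camera call.
- bot.close_job(): hands the job in; it is judged then, once.
The state is a dict: "time": time; "joint_positions": joint angles; "dq": joint speeds; "tau": joint torques, N m; "tool_pos": TCP position; "tcp_rot": TCP orientation; "contact_force": force on the tool from outside, world axes, zero at the start; "moment": the same for the moment, N m; "grip_width": finger opening in mm; "finger_force": force on a finger pad.
Only numpy, scipy, OpenCV 4.12 (cv2) and the standard library are available. Lean on these libraries where they do the work, as an engineer would, in place of code of your own. Each camera call takes 0.05 s, during which the arm holds its last target. There are 200 camera calls.

## Working session

There is one attempt and no reset: what is moved stays moved. The work goes in short steps, Python scripts to look and compute and a tool call to move; the robot and the scene stay as the last step left them, time stands still between calls to the robot, and variables do not carry over. Pictures are saved under pics/ and viewed, at most 10 in all, crops included, and the job is handed in when it is done.

Besides the shell and the picture viewer there is one more tool, called after ">>>" as name(argument=value, ...) on one line, values as JSON. step_arm: Moves the arm, as the interface text tells. Shift numbers are shares of 100 mm and turn numbers shares of pi/4 rad, none past 1 either way. Its arguments: {"type":"object","properties":{"targets":{"type":"array"}},"required":["targets"]}

```bash
mkdir -p pics; python3 - <<'E'
from plant import bot
import cv2,numpy as np
for n in("scene","top"):
    p,d=bot.capture(n);cv2.imwrite(f"pics/{n}0.png",p);np.save(f"{n}.npy",d)
    print(bot.camera_info(n))
print(bot.get_obs(),bot.tips_ahead)
E
```

```text
{'fx': 367.8489122339614, 'fy': 367.8489122339614, 'cx': 257.92077854879983, 'cy': 189.8170652790756, 'camera_from_world': array([[-4.13074381e-01,  9.10546417e-01, -1.65764404e-02,
         3.11093319e+02],
       [ 6.71314148e-01,  2.92144742e-01, -6.81167207e-01,
        -3.27535071e+02],
       [-6.15391640e-01, -2.92500721e-01, -7.31940201e-01,
         1.35176396e+03],
       [ 0.00000000e+00,  0.00000000e+00,  0.00000000e+00,
         1.00000000e+00]])}
{'fx': 452.0317476025215, 'fy': 452.0317476025215, 'cx': 262.8338428119011, 'cy': 192.61222949304275, 'camera_from_world': array([[-8.04676299e-02, -9.96750004e-01,  3.79340160e-03,
        -4.81551274e+00],
       [-9.75161417e-01,  7.79357282e-02, -2.07331214e-01,
         6.39364844e+02],
       [ 2.06361747e-01, -2.03826302e-02, -9.78263450e-01,
         8.95584205e+02],
       [ 0.00000000e+00,  0.00000000e+00,  0.00000000e+00,
         1.00000000e+00]])}
{'time': 0.1, 'joint_positions': array([ 1.15499745e+00,  3.42665126e-01,  1.52490216e+00,  1.39906995e-05,
        1.27538315e+00, -1.46042430e-01]), 'dq': array([-1.00106895e-03, -1.61240049e-03, -3.29503745e-03, -2.65153699e-05,
       -1.37687955e-03,  1.77576180e-03]), 'tau': array([ 2.62382426e-03, -4.32003951e+01, -2.44700164e+01,  7.19209132e-02,
        5.25336585e-02, -6.85046984e-05]), 'tool_pos': array([139.7618037 , 505.68709335, 221.51493587]), 'tcp_rot': array([-3.14025127e+00, -2.10825982e-04,  2.87183198e+00]), 'contact_force': array([0.50310791, 0.02831087, 0.66608579]), 'moment': array([-0.00898274, -0.03452166, -0.02050515]), 'finger_force': 0.0, 'grip_width': 91.40801463299017} 25.0
```

View pics/scene0.png

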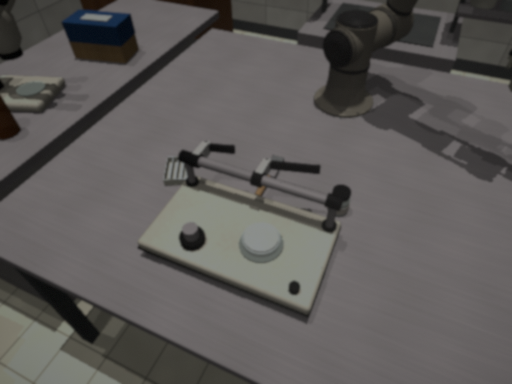

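View pics/top0.png

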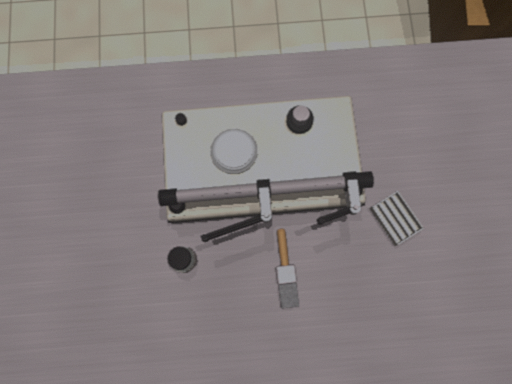

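The top view shows the long lever from its pivot near (265,215) to its free end near (204,238). The short lever runs from (353,207) to (320,221), the bar ends are at (168,197) and (366,180), and the jar is at (180,258). I'll enlarge this area.

```bash
cat > h.py <<'E'
import numpy as np
from plant import bot
def px2w(n,u,v,z):
    c=bot.camera_info(n);T=np.linalg.inv(c["camera_from_world"])
    r=T[:3,:3]@[(u-c["cx"])/c["fx"],(v-c["cy"])/c["fy"],1];o=T[:3,3]
    return o+r*(z-o[2])/r[2]
def w2px(n,p):
    c=bot.camera_info(n);q=c["camera_from_world"]@np.r_[p,1];return np.array([c["cx"]+c["fx"]*q[0]/q[2],c["cy"]+c["fy"]*q[1]/q[2]])
E
python3 - <<'E'
import cv2
p=cv2.imread("pics/top0.png")
c=cv2.resize(p[165:285,150:310],None,fx=5,fy=5,interpolation=cv2.INTER_CUBIC)
c=cv2.convertScaleAbs(c,alpha=1.6,beta=10)
cv2.imwrite("pics/crop1.png",c)
E
```

```text
(no output)
```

View pics/crop1.png

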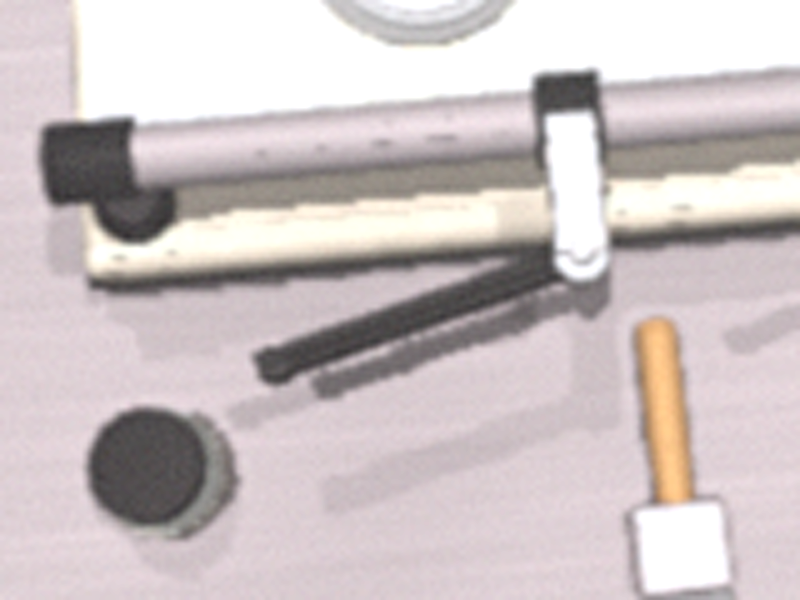

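```bash
python3 - <<'E'
from h import *
L=px2w("top",159,197.4,150);R=px2w("top",372.5,180.5,150)
P=px2w("top",266,216.6,161);F=px2w("top",203.5,238.5,161)
J=px2w("top",180,258,75)
print(L,R,np.linalg.norm(L-R));m=(L+R)/2;y=(L-R)/np.linalg.norm(L-R);x=np.array([y[1],-y[0],0])
print("yaw",np.arctan2(y[1],y[0])-np.pi/2,"P",P,"F",F,np.linalg.norm(P-F),"J",J)
for q in(P,F,J):print("car",(q-m)@x,(q-m)@y)
# model: pivot at x=-55
py=(P-m)@y
def w(a,b):return m+a*x+b*y
piv=w(-55,py)
for th in(-.25,.07):
    e=np.array([np.sin(th),np.cos(th)]);n=np.array([-np.cos(th),np.sin(th)])
    for s in (105,):
        q=np.array([-55,py])+e*s+n*5.5;print("press",th,q,w(*q),"tip px",w2px("top",w(*(np.array([-55,py])+e*130))+[0,0,11]))
o=bot.get_obs();print(o["tool_pos"],o["tcp_rot"])
# cross-check against depth on bar and lever
d=np.load("top.npy")
from scipy.spatial.transform import Rotation as Ro
c=bot.camera_info("top");T=np.linalg.inv(c["camera_from_world"])
for u,v in((230,193),(220,232),(206,238),(264,205),(265,216)):
    z=d[v,u];print(u,v,(T@[(u-c["cx"])/c["fx"]*z,(v-c["cy"])/c["fy"]*z,z,1])[:3])
E
```

```text
[625.99131657 146.85776045 150.        ] [ 626.46706165 -269.90779877  150.        ] 416.76583076438845
yaw 0.0011415167553370242 P [570.28988086 -56.27964536 161.        ] F [538.27083544  63.97994293 161.        ] 124.44913758669524 J [512.35888392 124.22448077  75.        ]
car -55.933284120448455 5.309226022198198
car -87.81503037411389 125.60528623153793
car -113.65819488465885 185.87936374296018
press -0.25 [-86.30643404 105.68430853] [539.80217092  44.06070029 150.        ] tip px [200.46405217 238.39846614]
press 0.07 [-53.14253153 110.43676671] [572.96062681  48.85101252 150.        ] tip px [197.34254085 216.86782846]
[139.7618037  505.68709335 221.51493587] [-3.14025127e+00 -2.10825982e-04  2.87183198e+00]
230 193 [621.56751121   8.78901089 160.02080921]
220 232 [548.09667768  32.44969299 160.34476891]
206 238 [538.77969437  59.20596899 161.45126415]
264 205 [591.26249186 -54.1243015  169.80237402]
265 216 [569.83918054 -54.24612994 172.1179538 ]
```

>>> step_arm(targets=[0, -0.5, -0.38, 0, 0, 0, -0.17, 0, -1, -0.76, 0, 0, 0, -0.344, 0, -1, -0.76, 0, 0, 0, -0.344])

```text
time: 0.48
tool_pos: [217.8, 403.4, 222.0]
tcp_rot: [-3.14, -0.0, 3.139]
contact_force: [-0.9, 0.8, 0.4]
grip_width: 66.1
finger_force: 0.0
```

>>> step_arm(targets=[0, -0.35, -0.46, 0, 0, 0, 0, 0, -0.7, -0.91, 0, 0, 0, 0, 0, -0.7, -0.91, 0, 0, 0, 0])

```text
time: 0.85
tool_pos: [287.7, 313.4, 222.0]
tcp_rot: [-3.141, 0.0, 3.136]
contact_force: [0.1, 0.8, 0.2]
grip_width: 36.2
finger_force: 0.0
```

>>> step_arm(targets=[0, -0.35, -0.46, 0, 0, 0, 0, 0, -0.7, -0.91, 0, 0, 0, 0, 0, -0.7, -0.91, 0, 0, 0, 0])

```text
time: 1.23
tool_pos: [357.6, 223.1, 222.0]
tcp_rot: [3.142, 0.0, 3.137]
contact_force: [-0.7, 1.0, 0.4]
grip_width: 6.4
finger_force: 0.0
```

>>> step_arm(targets=[0, -0.35, -0.46, 0, 0, 0, 0, 0, -0.7, -0.91, 0, 0, 0, 0, 0, -0.7, -0.91, 0, 0, 0, 0])

```text
time: 1.6
tool_pos: [427.5, 132.8, 221.8]
tcp_rot: [3.141, -0.0, 3.139]
contact_force: [-0.3, 1.3, -0.0]
grip_width: 0.6
finger_force: 0.0
```

>>> step_arm(targets=[0, -0.33, -0.46, 0, 0, 0, 0, 0, -0.67, -0.92, 0, 0, 0, 0, 0, -0.67, -0.92, 0.35, 0, 0, 0, 0, -0.67, -0.92, 0.65, 0, 0, 0, 0, -0.67, -0.92, 0.65, 0, 0, 0])

```text
time: 2.22
tool_pos: [491.2, 43.7, 155.3]
tcp_rot: [3.14, -0.005, -3.14]
contact_force: [-1.1, 0.1, 1.0]
grip_width: 0.2
finger_force: 0.0
```

```bash
python3 - <<'E'
from h import *
import cv2
p,_=bot.capture("top");q,_=bot.capture("scene")
a=cv2.resize(p[165:285,150:310],(400,300),interpolation=cv2.INTER_CUBIC)
b=cv2.resize(q[130:250,190:350],(400,300),interpolation=cv2.INTER_CUBIC)
cv2.imwrite("pics/c2.png",cv2.convertScaleAbs(np.hstack([a,b]),alpha=1.6,beta=10))
E
```

```text
(no output)
```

View pics/c2.png

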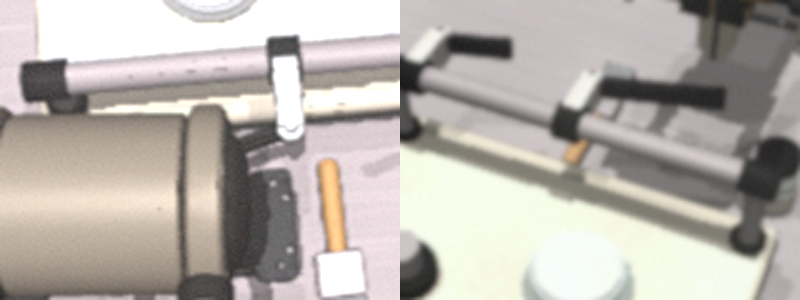

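The top view is hidden by the arm. The scene view shows the long lever at (605–725, 85–100) in the right half, still at rest, with the gripper behind it on the outer side. I'll move in now.

>>> step_arm(targets=[0, -0.08, 0, 0, 0, 0, 0, 0, -0.16, 0, 0, 0, 0, 0, 0, -0.24, 0, 0, 0, 0, 0, 0, -0.24, 0, 0, 0, 0, 0])

```text
time: 2.82
tool_pos: [517.9, 41.1, 157.2]
tcp_rot: [3.142, 0.001, -3.141]
contact_force: [-0.3, 0.5, 0.3]
grip_width: 0.1
finger_force: 0.0
```

>>> step_arm(targets=[0, -0.03, 0, 0, 0, 0, 0, 0, -0.06, 0, 0, 0, 0, 0, 0, -0.09, 0, 0, 0, 0, 0, 0, -0.12, 0, 0, 0, 0, 0, 0, -0.12, 0, 0, 0, 0, 0])

```text
time: 3.45
tool_pos: [529.4, 41.2, 157.1]
tcp_rot: [3.142, 0.0, -3.141]
contact_force: [1.0, 0.5, 0.1]
grip_width: 0.3
finger_force: 0.0
```

>>> step_arm(targets=[0, -0.03, 0, 0, 0, 0, 0, 0, -0.06, 0, 0, 0, 0, 0, 0, -0.06, 0, 0, 0, 0, 0])

```text
time: 3.82
tool_pos: [535.4, 41.2, 157.1]
tcp_rot: [3.141, 0.0, -3.141]
contact_force: [-0.1, -0.1, 0.1]
grip_width: 0.5
finger_force: 0.0
```

>>> step_arm(targets=[0, -0.03, 0, 0, 0, 0, 0, 0, -0.06, 0, 0, 0, 0, 0, 0, -0.06, 0, 0, 0, 0, 0])

```text
time: 4.2
tool_pos: [541.4, 41.2, 157.1]
tcp_rot: [3.142, 0.0, -3.141]
contact_force: [0.2, -0.3, -0.4]
grip_width: 0.4
finger_force: 0.0
```

>>> step_arm(targets=[0, -0.03, 0, 0, 0, 0, 0, 0, -0.06, 0, 0, 0, 0, 0, 0, -0.06, 0, 0, 0, 0, 0])

```text
time: 4.58
tool_pos: [547.4, 41.3, 157.1]
tcp_rot: [3.142, 0.0, -3.141]
contact_force: [-0.1, 0.8, 0.7]
grip_width: 0.4
finger_force: 0.0
```

There's still no force, 20 mm past the expected contact, so I'll look.

```bash
python3 - <<'E'
from h import *
import cv2
q,_=bot.capture("scene")
b=cv2.resize(q[110:230,210:370],(800,600),interpolation=cv2.INTER_CUBIC)
cv2.imwrite("pics/c3.png",cv2.convertScaleAbs(b,alpha=1.8,beta=15))
o=bot.get_obs();print(o["contact_force"],o["tool_pos"],o["moment"])
print(w2px("scene",o["tool_pos"]),w2px("scene",o["tool_pos"]-[0,0,25]),w2px("scene",[571,-58,161]),w2px("scene",[539,65,161]))
E
```

```text
[ 0.46558004 -0.054144    0.52452271] [547.22331661  41.2556848  157.03820244] [ 0.05394876  0.00609747 -0.01593182]
[307.634986   166.99505639] [306.79943657 174.36767487] [265.99643901 160.85242317] [318.29631877 166.33736304]
```

View pics/c3.png

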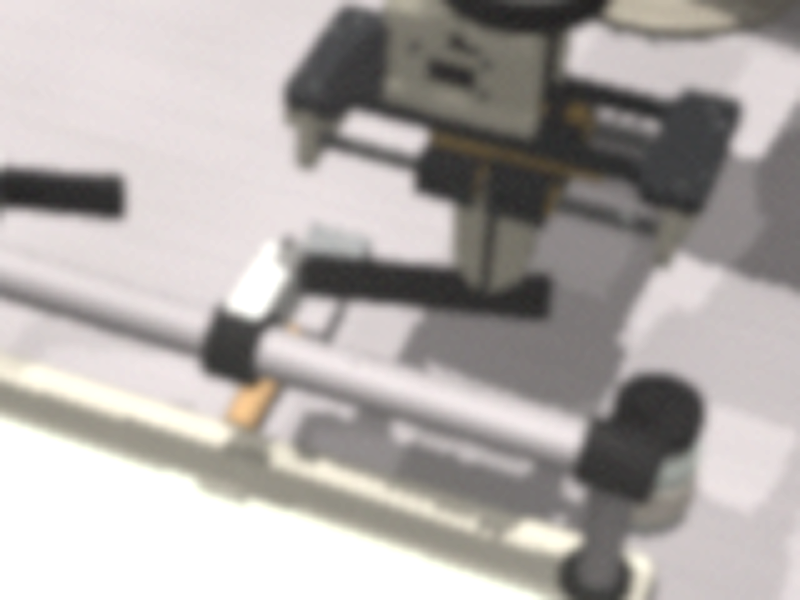

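```bash
python3 - <<'E'
from h import *
d0=np.load("scene.npy");_,d=bot.capture("scene")
c=bot.camera_info("scene");T=np.linalg.inv(c["camera_from_world"])
def P(D,u,v):
    z=D[v,u];return np.round((T@[(u-c["cx"])/c["fx"]*z,(v-c["cy"])/c["fy"]*z,z,1])[:3]).astype(int)
for u in(285,298,307,315):
    for v in range(158,178,1):print(u,v,P(d0,u,v),P(d,u,v))
E
```

```text
285 158 [378 -78   3] [376 -79   1]
285 159 [381 -77   2] [382 -76   3]
285 160 [384 -76   0] [386 -75   3]
285 161 [556 -14 164] [555 -15 163]
285 162 [558 -13 162] [559 -13 163]
285 163 [561 -12 163] [562 -12 163]
285 164 [566 -10 164] [565 -10 163]
285 165 [565 -11 159] [564 -11 159]
285 166 [562 -11 154] [565 -10 156]
285 167 [566 -10 154] [566 -10 154]
285 168 [564 -10 149] [566 -10 150]
285 169 [564 -10 145] [565 -10 146]
285 170 [564 -10 142] [564 -10 142]
285 171 [432 -57   3] [434 -56   5]
285 172 [434 -56   2] [434 -56   1]
285 173 [440 -53   3] [440 -53   4]
285 174 [443 -52   3] [441 -53   1]
285 175 [446 -51   2] [449 -50   5]
285 176 [451 -49   2] [453 -49   4]
285 177 [457 -47   4] [456 -47   4]
298 158 [362 -41   3] [361 -41   2]
298 159 [366 -40   3] [366 -40   3]
298 160 [367 -39   0] [370 -38   2]
298 161 [375 -36   3] [375 -36   3]
298 162 [381 -34   4] [381 -34   4]
298 163 [549  17 163] [548  17 162]
298 164 [554  18 164] [551  18 162]
298 165 [555  19 162] [556  20 164]
298 166 [559  20 162] [557  20 161]
298 167 [556  20 157] [556  20 156]
298 168 [556  20 154
[... 1082 characters left out ...]
3] [555  58 199]
315 159 [347   9   4] [552  58 193]
315 160 [349  10   2] [549  57 187]
315 161 [354  11   3] [547  57 182]
315 162 [358  13   2] [361  13   5]
315 163 [361  14   2] [360  13   0]
315 164 [535  55 162] [537  56 163]
315 165 [540  57 163] [541  57 164]
315 166 [545  58 165] [546  59 166]
315 167 [544  58 161] [546  59 163]
315 168 [548  60 161] [545  59 159]
315 169 [548  60 158] [545  59 155]
315 170 [545  60 152] [546  60 153]
315 171 [546  60 150] [545  60 148]
315 172 [546  61 147] [547  61 147]
315 173 [547  61 144] [545  61 142]
315 174 [408  29   3] [409  29   3]
315 175 [412  31   3] [410  30   0]
315 176 [417  32   4] [417  32   3]
315 177 [420  33   3] [419  33   2]
```

The depth data shows the finger's front at x≈557 but ending just above the blade, at z≈163. The lever hasn't moved. So the fingertips sit higher than the 25 mm offset implies. I'll back off and measure the tip height.

>>> step_arm(targets=[0, 0, 0, -0.1, 0, 0, 0, 0, 0.3, 0, -0.1, 0, 0, 0, 0, 0.55, 0, -0.1, 0, 0, 0, 0, 0.55, 0, -0.1, 0, 0, 0])

```text
time: 5.18
tool_pos: [491.3, 41.4, 168.0]
tcp_rot: [3.142, 0.001, -3.141]
contact_force: [-0.2, 0.1, -0.4]
grip_width: 0.5
finger_force: 0.0
```

```bash
python3 - <<'E'
from h import *
import cv2
q,d=bot.capture("scene")
c=bot.camera_info("scene");T=np.linalg.inv(c["camera_from_world"])
o=bot.get_obs();t=o["tool_pos"];print(t,o["contact_force"])
v,u=np.mgrid[0:384,0:512];X=np.stack([(u-c["cx"])/c["fx"]*d,(v-c["cy"])/c["fy"]*d,d,np.ones_like(d)],-1)@T.T
W=X[...,:3];m=(abs(W[...,0]-t[0])<25)&(abs(W[...,1]-t[1])<30)&(W[...,2]>100)&(W[...,2]<260)
for z in range(100,260,6):
    k=m&(W[...,2]>=z)&(W[...,2]<z+6)
    if k.sum()>2:print(z,k.sum(),W[k][:,0].max().round(),W[k][:,1].min().round(),W[k][:,1].max().round())
a,b=w2px("scene",t).astype(int);print(a,b)
b0=max(b-60,0);cv2.imwrite("pics/c4.png",cv2.convertScaleAbs(cv2.resize(q[b0:b0+120,a-80:a+80],(800,600),interpolation=cv2.INTER_CUBIC),alpha=1.8,beta=15));print(b0,a-80)
E
```

```text
[492.5993351   41.24179477 168.08925825] [ 0.97640438 -0.60206867 -0.98791182]
172 4 500.0 34.0 43.0
178 14 503.0 29.0 48.0
184 28 503.0 24.0 56.0
190 24 503.0 24.0 57.0
196 34 505.0 22.0 58.0
202 32 505.0 22.0 58.0
208 32 504.0 22.0 58.0
214 35 504.0 20.0 59.0
220 27 504.0 23.0 59.0
226 5 504.0 31.0 36.0
238 4 496.0 70.0 70.0
244 3 517.0 38.0 71.0
250 4 503.0 37.0 70.0
256 4 517.0 38.0 71.0
315 149
89 235
```

View pics/c4.png

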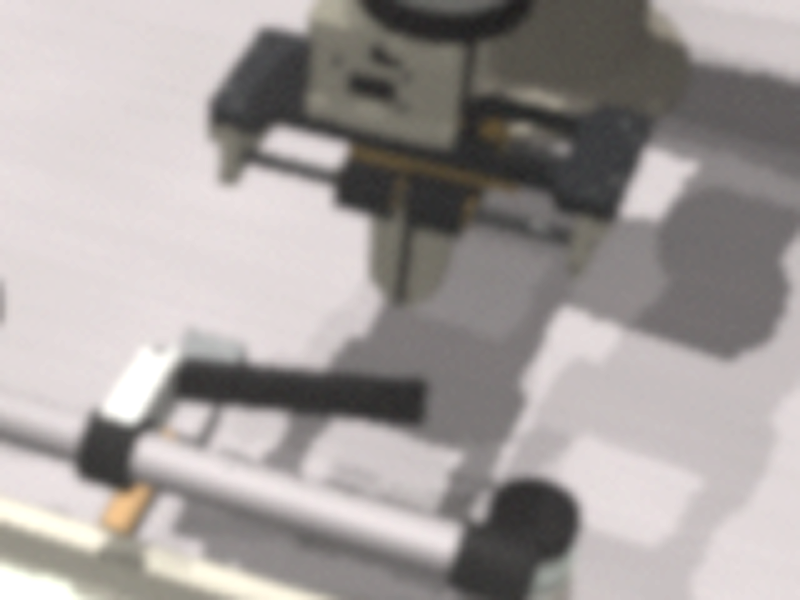

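```bash
python3 - <<'E'
from h import *
q,d=bot.capture("scene")
c=bot.camera_info("scene");T=np.linalg.inv(c["camera_from_world"])
t=bot.get_obs()["tool_pos"];print(t)
v,u=np.mgrid[0:384,0:512];W=(np.stack([(u-c["cx"])/c["fx"]*d,(v-c["cy"])/c["fy"]*d,d,np.ones_like(d)],-1)@T.T)[...,:3]
m=(abs(W[...,0]-t[0])<60)&(abs(W[...,1]-t[1])<120)&(W[...,2]>166)
for y in range(-80,170,10):
    k=m&(W[...,1]>=y)&(W[...,1]<y+10)
    if k.sum()>2:
        w=W[k];i=np.argsort(w[:,2])[:3];print(y,w[i].round().tolist(),w[:,0].max().round())
E
```

```text
[493.16001555  41.19923029 167.95251281]
-60 [[531.0, -50.0, 269.0], [530.0, -51.0, 271.0], [528.0, -52.0, 273.0]] 531.0
-50 [[527.0, -41.0, 244.0], [528.0, -43.0, 244.0], [529.0, -45.0, 244.0]] 531.0
-40 [[518.0, -40.0, 241.0], [480.0, -40.0, 241.0], [495.0, -39.0, 243.0]] 531.0
-30 [[521.0, -29.0, 252.0], [520.0, -29.0, 254.0], [522.0, -24.0, 254.0]] 534.0
-20 [[521.0, -12.0, 254.0], [524.0, -18.0, 254.0], [523.0, -16.0, 254.0]] 536.0
-10 [[521.0, -9.0, 252.0], [521.0, -7.0, 253.0], [523.0, -4.0, 255.0]] 536.0
0 [[520.0, 0.0, 251.0], [522.0, 3.0, 254.0], [523.0, 6.0, 255.0]] 533.0
10 [[525.0, 12.0, 244.0], [525.0, 15.0, 245.0], [525.0, 19.0, 246.0]] 535.0
20 [[503.0, 30.0, 181.0], [503.0, 27.0, 187.0], [502.0, 29.0, 187.0]] 536.0
30 [[500.0, 37.0, 175.0], [500.0, 40.0, 176.0], [501.0, 32.0, 177.0]] 536.0
40 [[506.0, 44.0, 179.0], [502.0, 45.0, 180.0], [502.0, 47.0, 180.0]] 536.0
50 [[505.0, 51.0, 184.0], [502.0, 52.0, 185.0], [502.0, 54.0, 186.0]] 537.0
60 [[485.0, 70.0, 239.0], [487.0, 70.0, 246.0], [528.0, 61.0, 246.0]] 537.0
70 [[488.0, 70.0, 244.0], [497.0, 70.0, 245.0], [528.0, 70.0, 247.0]] 538.0
80 [[522.0, 84.0, 252.0], [521.0, 86.0, 253.0], [468.0, 82.0, 254.0]] 543.0
90 [[521.0, 93.0, 252.0], [466.0, 96.0, 254.0], [523.0, 95.0, 254.0]] 544.0
100 [[521.0, 102.0, 252.0], [522.0, 104.0, 254.0], [522.0, 106.0, 254.0]] 531.0
110 [[521.0, 111.0, 252.0], [521.0, 113.0, 252.0], [530.0, 120.0, 253.0]] 530.0
120 [[527.0, 121.0, 242.0], [529.0, 126.0, 243.0], [514.0, 126.0, 243.0]] 530.0
130 [[519.0, 133.0, 266.0], [529.0, 131.0, 267.0], [529.0, 133.0, 268.0]] 529.0
```

The tips are at z≈173 when the TCP reads 168, and the body starts 67 mm above them. So the true tip height is about TCP reading + 4, and I'll use that. Going down to a reading of 129 puts the tips at about 133 and the body at about 200.

>>> step_arm(targets=[0, 0, 0, -0.0, 0, 0, 0, 0, 0, 0, 0.2, 0, 0, 0, 0, 0, 0, 0.39, 0, 0, 0, 0, 0, 0, 0.39, 0, 0, 0, 0, 0, 0, 0.39, 0, 0, 0])

```text
time: 5.9
tool_pos: [492.9, 41.2, 128.6]
tcp_rot: [3.142, 0.001, -3.141]
contact_force: [0.7, -0.5, 0.7]
grip_width: 0.8
finger_force: 0.0
```

>>> step_arm(targets=[0, -0.07, 0, 0, 0, 0, 0, 0, -0.14, 0, 0, 0, 0, 0, 0, -0.21, 0, 0, 0, 0, 0, 0, -0.28, 0, 0, 0, 0, 0, 0, -0.28, 0, 0, 0, 0, 0])

```text
time: 6.52
tool_pos: [520.7, 41.2, 128.0]
tcp_rot: [3.142, 0.0, -3.141]
contact_force: [-0.9, 0.3, 0.3]
grip_width: 0.3
finger_force: 0.0
```

>>> step_arm(targets=[0, -0.03, 0, 0, 0, 0, 0, 0, -0.06, 0, 0, 0, 0, 0, 0, -0.09, 0, 0, 0, 0, 0, 0, -0.09, 0, 0, 0, 0, 0])

```text
time: 7.02
tool_pos: [528.6, 41.5, 127.8]
tcp_rot: [3.141, -0.002, -3.141]
contact_force: [-3.6, 1.0, 0.9]
grip_width: 0.5
finger_force: 1.5
```

Contact at TCP x≈527, as predicted. I'll press on slowly.

>>> step_arm(targets=[0, -0.03, 0, 0, 0, 0, 0, 0, -0.06, 0, 0, 0, 0, 0, 0, -0.09, 0, 0, 0, 0, 0, 0, -0.12, 0, 0, 0, 0, 0, 0, -0.12, 0, 0, 0, 0, 0])

```text
time: 7.65
tool_pos: [541.1, 41.5, 127.9]
tcp_rot: [3.141, -0.001, -3.141]
contact_force: [-4.4, 2.5, 0.5]
grip_width: 0.2
finger_force: 2.2
```

>>> step_arm(targets=[0, -0.03, 0, 0, 0, 0, 0, 0, -0.06, 0, 0, 0, 0, 0, 0, -0.09, 0, 0, 0, 0, 0, 0, -0.12, 0, 0, 0, 0, 0, 0, -0.12, 0, 0, 0, 0, 0])

```text
time: 8.28
tool_pos: [552.7, 42.0, 127.9]
tcp_rot: [3.14, -0.002, -3.141]
contact_force: [-6.0, 5.0, 1.4]
grip_width: 0.2
finger_force: 2.9
```

>>> step_arm(targets=[0, -0.02, 0.01, 0, 0, 0, 0, 0, -0.04, 0.02, 0, 0, 0, 0, 0, -0.04, 0.02, 0, 0, 0, 0])

```text
time: 8.65
tool_pos: [556.3, 42.3, 127.9]
tcp_rot: [-3.14, -0.003, -3.141]
contact_force: [-7.8, -2.5, 1.4]
grip_width: 0.3
finger_force: 3.7
```

>>> step_arm(targets=[0, -0.01, 0, 0, 0, 0, 0, 0, -0.02, 0, 0, 0, 0, 0, 0, -0.02, 0, 0, 0, 0, 0])

```text
time: 9.02
tool_pos: [558.0, 42.4, 127.9]
tcp_rot: [-3.14, -0.003, 3.141]
contact_force: [-7.7, -1.6, 3.2]
grip_width: 0.3
finger_force: 4.3
```

>>> step_arm(targets=[0, -0.01, 0, 0, 0, 0, 0, 0, -0.02, 0, 0, 0, 0, 0, 0, -0.02, 0, 0, 0, 0, 0])

```text
time: 9.4
tool_pos: [559.8, 42.5, 127.8]
tcp_rot: [-3.141, -0.004, 3.141]
contact_force: [-9.0, -1.7, 2.6]
grip_width: 0.5
finger_force: 4.5
```

>>> step_arm(targets=[0, -0.01, 0, 0, 0, 0, 0, 0, -0.02, 0, 0, 0, 0, 0, 0, -0.02, 0, 0, 0, 0, 0])

```text
time: 9.78
tool_pos: [561.3, 42.5, 127.8]
tcp_rot: [-3.141, -0.005, 3.141]
contact_force: [-11.7, -2.7, 3.1]
grip_width: 0.7
finger_force: 5.4
```

>>> step_arm(targets=[0, -0.01, 0, 0, 0, 0, 0, 0, -0.01, 0, 0, 0, 0, 0])

```text
time: 10.02
tool_pos: [561.4, 42.5, 127.8]
tcp_rot: [-3.14, -0.007, 3.141]
contact_force: [-13.8, -2.1, 6.3]
grip_width: 0.5
finger_force: 7.1
```

```bash
python3 - <<'E'
from h import *
import cv2
q,d=bot.capture("scene")
c=bot.camera_info("scene");T=np.linalg.inv(c["camera_from_world"])
print(bot.get_obs()["contact_force"])
v,u=np.mgrid[0:384,0:512];W=(np.stack([(u-c["cx"])/c["fx"]*d,(v-c["cy"])/c["fy"]*d,d,np.ones_like(d)],-1)@T.T)[...,:3]
m=(W[...,2]>142)&(W[...,2]<157)&(W[...,0]<600)&(W[...,0]>530)
ys=np.arange(-30,80,10);xs=[]
for y in ys:
    k=m&(abs(W[...,1]-y)<5);xs.append(np.median(W[k][:,0]) if k.sum()>3 else np.nan)
print(np.c_[ys,xs]);g=~np.isnan(xs);print(np.polyfit(ys[g],np.array(xs)[g],1))
E
```

```text
[-14.10796875  -2.20541257   5.03368803]
[[-30.         578.85696519]
 [-20.         579.61736269]
 [-10.         580.61991838]
 [  0.         580.94969776]
 [ 10.         581.52275201]
 [ 20.         582.05247388]
 [ 30.         582.85463124]
 [ 40.         583.36285366]
 [ 50.         583.00879542]
 [ 60.         584.74062052]
 [ 70.         584.77914012]]
[5.76624801e-02 5.80879951e+02]
```

The blade slope is +0.058 rad, against about 0.07 expected at the stop. The tool no longer advances and the force rose to 14 N, so the lever is at its stop. I'll hold for 2.5 s.

>>> step_arm(targets=[0, 0, 0, 0, 0, 0, 0, 0, 0, 0, 0, 0, 0, 0, 0, 0, 0, 0, 0, 0, 0, 0, 0, 0, 0, 0, 0, 0, 0, 0, 0, 0, 0, 0, 0, 0, 0, 0, 0, 0, 0, 0, 0, 0, 0, 0, 0, 0, 0, 0, 0, 0, 0, 0, 0, 0, 0, 0, 0, 0, 0, 0, 0, 0, 0, 0, 0, 0, 0, 0, 0, 0, 0, 0, 0, 0, 0, 0, 0, 0, 0, 0, 0, 0, 0, 0, 0, 0, 0, 0, 0, 0, 0, 0, 0, 0, 0, 0, 0, 0, 0, 0, 0, 0, 0, 0, 0, 0, 0, 0, 0, 0, 0, 0, 0, 0, 0, 0, 0, 0, 0, 0, 0, 0, 0, 0, 0, 0, 0, 0, 0, 0, 0, 0, 0, 0, 0, 0, 0, 0])

```text
time: 12.58
tool_pos: [561.4, 42.5, 127.8]
tcp_rot: [-3.141, -0.007, 3.141]
contact_force: [-14.2, -1.3, 6.2]
grip_width: 0.5
finger_force: 7.1
```

>>> step_arm(targets=[0, 0, 0, 0, 0, 0, 0, 0, 0, 0, 0, 0, 0, 0, 0, 0, 0, 0, 0, 0, 0, 0, 0, 0, 0, 0, 0, 0])

```text
time: 13.08
tool_pos: [561.4, 42.5, 127.8]
tcp_rot: [-3.141, -0.007, 3.141]
contact_force: [-13.7, -0.9, 5.8]
grip_width: 0.4
finger_force: 7.1
```

>>> step_arm(targets=[0, 0.04, 0, 0, 0, 0, 0, 0, 0.08, 0, 0, 0, 0, 0, 0, 0.12, 0, 0, 0, 0, 0, 0, 0.16, 0, 0, 0, 0, 0, 0, 0.2, 0, 0, 0, 0, 0, 0, 0.24, 0, 0, 0, 0, 0, 0, 0.28, 0, 0, 0, 0, 0, 0, 0.32, 0, 0, 0, 0, 0, 0, 0.36, 0, 0, 0, 0, 0, 0, 0.4, 0, 0, 0, 0, 0, 0, 0.5, 0, 0, 0, 0, 0, 0, 0.65, 0, 0, 0, 0, 0, 0, 0.8, 0, 0, 0, 0, 0, 0, 0.8, 0, 0, 0, 0, 0])

```text
time: 14.82
tool_pos: [483.6, 43.6, 128.4]
tcp_rot: [3.141, 0.001, -3.141]
contact_force: [0.2, 0.3, -0.7]
grip_width: 0.8
finger_force: 0.0
```

>>> step_arm(targets=[0, 0, 0, -0.3, 0, 0, 0, 0, 0, 0, -0.7, 0, 0, 0, 0, 0.3, 0, -1, 0, 0, 0, 0, 0.7, 0, -1, 0, 0, 0, 0, 0.7, 0, -1, 0, 0, 0, 0, 0.7, 0, -1, 0, 0, 0, 0, 0.7, 0, -1, 0, 0, 0])

```text
time: 15.7
tool_pos: [415.2, 43.2, 228.0]
tcp_rot: [3.141, 0.0, -3.141]
contact_force: [-0.7, 0.7, 0.6]
grip_width: 0.6
finger_force: 0.0
```

```bash
python3 - <<'E'
from h import *
import cv2
q,d=bot.capture("scene");p,_=bot.capture("top")
o=bot.get_obs();print(o["time"],o["tool_pos"],o["contact_force"])
c=bot.camera_info("scene");T=np.linalg.inv(c["camera_from_world"])
v,u=np.mgrid[0:384,0:512];d0=np.load("scene.npy")
for D in(d0,d):
    W=(np.stack([(u-c["cx"])/c["fx"]*D,(v-c["cy"])/c["fy"]*D,D,np.ones_like(D)],-1)@T.T)[...,:3]
    m=(W[...,2]>142)&(W[...,2]<157)&(W[...,0]<600)&(W[...,0]>530)
    print([round(float(np.median(W[m&(abs(W[...,1]-y)<5)][:,0])),1) for y in range(-30,60,10)])
a=cv2.resize(p[90:330,130:450],(400,300));b=cv2.resize(q[90:330,120:440],(400,300))
cv2.imwrite("pics/c5.png",cv2.convertScaleAbs(np.hstack([a,b]),alpha=1.6,beta=10))
E
```

```text
15.8 [414.80892633  43.15743217 227.79878747] [-0.31405482  0.25820986  0.45257343]
[570.0, 567.8, 564.5, 562.1, 559.4, 556.5, 554.2, 551.3, 549.0]
[570.7, 568.2, 565.0, 562.5, 559.7, 557.1, 554.0, 550.7, 548.2]
```

View pics/c5.png

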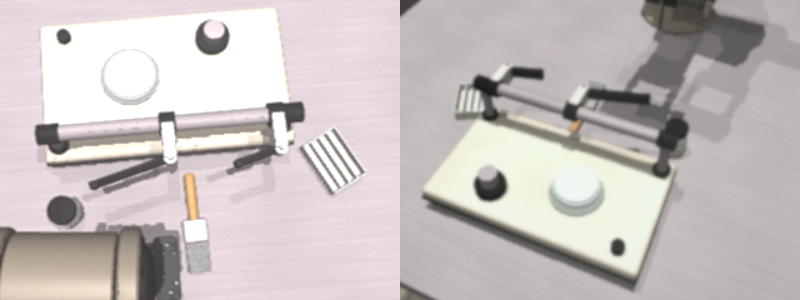

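The long lever, from (170,158) to (95,185), is back at rest and matches its starting profile. The jar (65,210), brush, tray, dish and short lever haven't moved, and the hand is clear.

```bash
python3 -c "
from plant import bot
print(bot.close_job())"
```

```text
the job is handed in; nothing more can be done
None
```

I pressed the long brake lever to its stop with the closed fingers, held it there about 3 s at roughly 14–15 N, and let it return fully to rest; the hand is clear, nothing else moved, and the job is handed in (about 16 s). The first approach passed just above the lever without touching it, because the fingertips sit about 29 mm higher than the TCP reading and `bot.tips_ahead` imply.

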